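Layer the biscuit dessert and hold its bun ready in the tongs

ROBOT

A 6-joint arm with a two-finger parallel gripper is mounted at the origin on the work surface. World frame = base frame: x ahead of the robot, y to its left, z up, the work surface at z = 0. Lengths are in m, angles in degrees, forces in N, time in s.
With the tool pointing down it reaches from about 0.4 to 0.825 m from the base axis. Payload 7 kg.
Tool frame: the origin (TCP) lies at the very end of the fingers, on their centre line; the grasp point (between the pads) lies hold_point_z behind it (hold_point_z is the distance from the TCP to the grasp point, in m); z points along the fingers, y is the line along which they close (so a half turn about z gives the same grasp; the last joint's range is limited). The gripper opens to 88 mm and grips with 3 to 60 N. Pads are 19 mm wide; open, the fingers measure 130 mm over their backs; the gripper's body (78 mm by 193 mm) begins 47 mm behind the grasp point.
Start: joints at [79.647, 20.546, 0.682, 0, -70.136, -16.507], TCP at [0.305, 0.602, 0.227] pointing down, gripper open.
Joint ranges: [-176.03, 176.03], [-82.01, 121.73], [-58.28, 71.71], [-173.87, 95.51], [-174.79, -0.11], [-173.66, 173.66]. Speed limits (degrees/s): [136.94, 136.94, 172.46, 180, 180, 180].

INTERFACE

Orientations are given as [roll, pitch, yaw] about the fixed x, y, z axes, in that order (R = Rz(yaw) Ry(pitch) Rx(roll)).
In Python, from plant import get_obs, snapshot, close_job, hold_point_z gives the robot as it stands.
- The arm moves only by the tool play_rows, never from a script. Its argument "commands" is a list that holds one entry, the list of rows, each a list of 7 numbers: the shift along the tool's x, y, z in cm, then the turn, a rotation vector about the tool's x, y, z in degrees, then the opening, from 0 (shut) to 1 (fully open). In form: [[[x, y, z, ax, ay, az, fingers], ...]]. A call has 1 to 20 rows; each row is the pose to reach, as a shift and turn from the pose commanded when the call began, along the tool's axes at that moment; what a row does not reach only later rows make up. A row lasts 1/12 s, in which the tool goes at most 41.7 mm and 7.16 degrees, less where a joint would pass 70% of its speed; a pose out of reach is approached as far as the arm can. A call with a gripper value outside its range is refused whole. The fingers move at their own pace and stop on an object; the grip force is fixed at half the most. Time passes only in rows, so rows that repeat a pose let the fingers close. It gives the time, the measured TCP pose, the force, the opening and the grip force at its end, in the units of the state.
- get_obs(): the state, without advancing time (a new reading comes with each control period).
- snapshot(name): name is "scene" or "top" or "wrist"; returns a dict with "frame" (384x512x3 uint8, red, green, blue), "camera_matrix" (3x3 intrinsics, pixels), "origin" and "attitude" of the camera in the world. Camera axes: x right, y down, z forward; pixel columns grow to the right and rows downward; lengths in m; the calibration is good to about 2 mm. A picture is of the moment at which its call begins. There is no depth.
- close_job(): hands the job in; it is judged then, once.
The state is a dict: "clock": time; "joint_pos": joint angles; "qvel": joint speeds; "tau": joint torques, N m; "tool_pos": TCP position; "orientation": TCP orientation; "force": force on the tool from outside, world axes, zero at the start; "moment": the same for the moment, N m; "opening": finger opening in m; "gripper_force": force on a finger pad.
Only numpy, scipy, OpenCV 4.12 (cv2) and the standard library are available. Lean on these libraries where they do the work, as an engineer would, in place of code of your own. Each camera call takes 0.05 s, during which the arm holds its last target. There are 200 camera calls.

TASK

Lay the pale shortbread disc in the middle of the white plate and then the chocolate disc centred on top of it, letting go of each. Then take the red-tipped tongs, pick the pink-iced bun off the baking sheet with them (never with the gripper's own fingers), and finish while still holding it still in the squeezed tongs, straight above the stack and a few centimetres clear of it. Leave the plain buns, paper cups, jam jar and yellow tin where they are.

Things in the scene. Friction and masses are not known exactly. Their poses are not given: they have to be found in the camera images.
- shortbread: pale biscuit disc, 56 mm across, 16 mm thick, 35 g, lying flat on the wooden board (16 mm thick board, 230 x 110 mm, on the table; the two discs lie about 110 mm apart on it, either one at either end). Origin at the centre of its underside, z up.
- chocolate: dark chocolate disc, 56 mm across, 14 mm thick, 40 g, on the same board. Origin at the centre of its underside, z up.
- plate: flat white plate with a thin blue rim, 144 mm across, 450 g, loose on the table; its top is flat (no raised rim) and 12 mm above the table. Origin at the centre of its underside. The top is 12 mm above the origin.
- bun: choux bun with pink icing, 46 mm across at its widest (13 mm above the base), 33 mm tall, about 35 g, on a baking sheet (flat steel, 200 x 310 mm, top 4 mm above the table, an 18 mm high edge only on its far, +x, side, 85 mm or more beyond the buns). In any place of a row of three buns across y, 95 mm apart. Origin at the centre of its base.
- plain_bun_a: plain golden bun of the same shape and size as the iced one, leave alone. Origin at the centre of its base.
- plain_bun_b: another plain golden bun, leave alone. Origin at the centre of its base.
- tongs: sprung tongs lying on the table, 24 mm tall, 200 mm long, 120 g. x along the centre line from hinge to tips (tips start pointing roughly away from the robot), y across the jaws, z up. Origin at the underside on the centre line, midway between the two red grips, the place to squeeze across y; the grips are 56 mm long, 34 mm tall, 67 mm over their outside when open. Hinge 95 mm behind the origin.
- tongs_tip (a point): point midway between the middles of the two red tips (each 46 mm long, 24 mm tall, flat inside), 70 mm ahead of the tongs' origin on the centre line, 12 mm above the underside. Here the tips stand 71 mm apart inside when open; closed on the 46 mm bun, the grips are about 53 mm wide over their outside.
- jaw_left: jaw of the tongs on the +y side, one red grip and one red tip; origin at the hinge. Both jaws turn inward together, up to 0.17 rad. A spring opens them: each grip pushes out with about 9 N at first, 12 N on the bun, so a light squeeze to 60 to 63 mm over the grips is enough to lift the tongs level, moving smoothly, with the jaws still open.
- jaw_right: jaw of the tongs on the -y side, mirror of jaw_left.
- cups: stack of white paper baking cups, 75 mm tall, leave alone. Origin at the centre of the underside.
- jam: amber jam jar with a red cap, 68 mm across, 100 mm tall, leave alone. Origin at the centre of the underside.
- tin: yellow tin box, 50 x 90 x 70 mm, leave alone. Origin at the centre of the underside.
Not all that is in view belongs to the job. Several things have the shape of the shortbread; the one meant has the colours described above.

How it is judged:
By the outcome, as a careful person would: the job done as asked, in the order asked, and still so for the second after the job is handed in, while the arm keeps its last pose, push and grip.
It also fails if it takes over 64 s, if anything falls off the work surface, if the arm or the gripper's body presses on something with over 40 N, if the wrist force passes 120 N, or if a joint passes its speed limit or range.

## Working session

There is one attempt and no reset: what is moved stays moved. The work goes in short steps, Python scripts to look and compute and a tool call to move; the robot and the scene stay as the last step left them, time stands still between calls to the robot, and variables do not carry over. Pictures are saved under pics/ and viewed, at most 10 in all, crops included, and the job is handed in when it is done.

Besides the shell and the picture viewer there is one more tool, called after "Request:" as name([rows], argument=value, ...), one row to a line, values as JSON. play_rows: Moves the arm, as the interface text tells. Its arguments: {"type":"object","properties":{"commands":{"type":"array","items":{"type":"array","items":{"type":"array","items":{"type":"number"}}}}},"required":["commands"]}

```bash
mkdir -p pics; ls
cat > h.py <<'E'
import numpy as np,cv2
from scipy.spatial.transform import Rotation as R
from plant import get_obs,snapshot,close_job,hold_point_z
def att(a):
    a=np.array(a,float)
    return a if a.shape==(3,3) else (R.from_euler('xyz',a,degrees=True).as_matrix() if a.size==3 else R.from_quat(a).as_matrix())
def ray(s,px,z):
    K=np.array(s["camera_matrix"]);o=np.array(s["origin"])
    d=att(s["attitude"])@np.linalg.solve(K,[px[0],px[1],1.]);return o+d*(z-o[2])/d[2]
def rel(p):
    "world vector target tcp -> tool cm"
    o=get_obs();return att(o["orientation"]).T@(np.array(p)-np.array(o["tool_pos"]))*100
def save(s,n):cv2.imwrite("pics/"+n,cv2.cvtColor(s["frame"],cv2.COLOR_RGB2BGR))
E
python3 - <<'E'
from h import *
print(get_obs(),hold_point_z)
ims=[]
for n in("scene","top"):
    s=snapshot(n);print(n,s["origin"],s["attitude"],s["camera_matrix"]);save(s,n+"0.png")
    np.savez(n+"0.npz",**s)
E
```

```text
pics
{'clock': 0.0, 'joint_pos': array([ 7.96465156e+01,  2.05924171e+01,  6.33742876e-01, -2.00824489e-02,
       -7.01342025e+01, -1.65085738e+01]), 'qvel': array([ 0.00417751, -0.17562858,  0.0815477 ,  0.01546817,  0.03277641,
        0.01383694]), 'tau': array([ 6.50367638e-04, -5.82714164e+01,  2.93042511e+01,  6.99714705e+00,
        6.67290558e-03, -1.60158006e-04]), 'tool_pos': array([0.30478216, 0.60173542, 0.22561147]), 'orientation': array([ 1.79905587e+02, -8.29391892e-03, -2.68688911e+01]), 'force': array([ 0.35784119,  0.2550986 , -0.4325412 ]), 'moment': array([-0.02765479,  0.02225853,  0.00648677]), 'gripper_force': 0.0, 'opening': 0.08743654241363304} 0.0188
scene [ 1.09478263 -0.86814528  0.6897969 ] [-122.09452429   -0.94188704   29.35649175] [[443.57957482   0.         248.24046749]
 [  0.         443.57957482 189.49410365]
 [  0.           0.           1.        ]]
top [0.37764345 0.02551713 1.18888429] [-168.60175626   -0.59677348  -91.34161542] [[439.51390535   0.         259.97863951]
 [  0.         439.51390535 195.39951009]
 [  0.           0.           1.        ]]
```

View pics/top0.png

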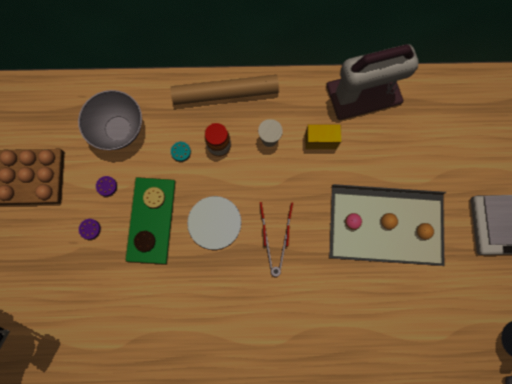

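View pics/scene0.png

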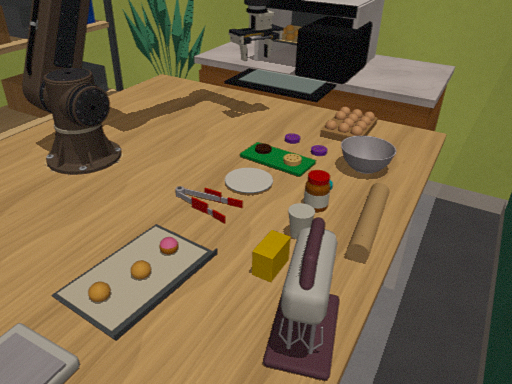

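The top view shows the shortbread candidates: pale disc at (153,197) on the board, purple ones at (106,186) and (90,229), and teal at (181,151). Only the one at (153,197) is pale and on the board. Chocolate is at (145,241), the plate at (214,222), the tongs with hinge at (276,271) and tips at about (263,210)/(291,210), and the pink bun at (354,221). I'll measure these and check a crop.

Run:
```python
from h import *
s=dict(np.load("top0.npz"));f=s["frame"];hsv=cv2.cvtColor(f,cv2.COLOR_RGB2HSV)
for p in [(153,203),(145,241),(214,222),(354,221),(263,212),(264,238),(389,221),(276,271),(276,250),(150,220)]: print(p,f[p[1],p[0]],hsv[p[1],p[0]])
c=np.hstack([cv2.resize(f[165:275,75:185],(400,400),interpolation=cv2.INTER_CUBIC),cv2.resize(f[185:285,225:325],(400,400),interpolation=cv2.INTER_CUBIC)])
save({"frame":c},"crop1.png")
def comp(m,roi,z,mn=15):
    x0,y0,x1,y1=roi;k=np.zeros(m.shape,np.uint8);k[y0:y1,x0:x1]=m[y0:y1,x0:x1]
    n,l,st,ce=cv2.connectedComponentsWithStats(k)
    for i in range(1,n):
        if st[i,4]>=mn:
            c,(w,h),a=cv2.fitEllipse(np.argwhere(cv2.morphologyEx((l==i).astype(np.uint8),cv2.MORPH_GRADIENT,np.ones((3,3))))[:,::-1].astype(np.int32)) if st[i,4]>10 else (ce[i],(0,0),0)
            print(st[i],ce[i].round(1),ray(s,ce[i],z).round(4),"ell",np.round([w,h,a],1))
H,S,V=[hsv[...,i].astype(int) for i in range(3)]
print("short");comp((H<35)&(V>110),(135,182,172,212),.032)
print("choc");comp((V<60),(132,228,160,254),.030)
print("plate");comp((S<60)&(V>120),(180,190,250,255),.012)
print("pink");comp((S>70)&((H>160)|(H<5)),(335,205,372,240),.02)
print("red");comp((S>170)&((H>170)|(H<6))&(V>60),(250,190,305,260),.024,5)
print("hinge");comp((S<70)&(V>70),(262,230,295,285),.02,5)
```

```text
(153, 203) [125  93  45] [ 18 163 125]
(145, 241) [34 18 11] [  9 173  34]
(214, 222) [150 150 141] [ 30  15 150]
(354, 221) [152  72  96] [171 134 152]
(263, 212) [136  74  42] [ 10 176 136]
(264, 238) [103  26  18] [  3 210 103]
(389, 221) [147  95  42] [ 15 182 147]
(276, 271) [54 50 47] [13 33 54]
(276, 250) [127  89  50] [ 15 155 127]
(150, 220) [22 87 33] [ 65 191  87]
short
[144 188  20  19 308] [153.3 196.9] [0.6124 0.2937 0.032 ] ell [19.5 20.8 63.6]
choc
[134 231  22  22 380] [144.2 241.1] [0.4949 0.3151 0.03  ] ell [22.3 22.4 20.9]
plate
[ 188  196   53   53 2204] [213.9 222.3] [0.5432 0.1336 0.012 ] ell [52.4 53.8 61.4]
pink
[346 213  16  16 189] [353.6 220.7] [ 0.5381 -0.2421  0.02  ] ell [ 15.7  16.3 124.6]
red
[260 203   4  15  23] [261.4 210.3] [0.5711 0.0051 0.024 ] ell [  3.6  16.4 170.9]
[289 204   4  14  18] [290.2 210.4] [ 0.5693 -0.0723  0.024 ] ell [ 3.4 15.4 11.1]
[263 225   3  21  31] [264.1 235.7] [ 5.029e-01 -4.000e-04  2.400e-02] ell [  3.7  21.3 177.5]
[286 226   3  20  33] [287.3 234.9] [ 0.5036 -0.0622  0.024 ] ell [ 3.6 21.1  3.6]
hinge
[285 235   2   4   6] [285.5 236.5] [ 0.4998 -0.0575  0.02  ] ell [0 0 0]
[271 240  15  36 105] [277.9 263.9] [ 0.4281 -0.0349  0.02  ] ell [11.2 38.9 11.9]
[267 242   5  24  33] [268.6 253.8] [ 0.4549 -0.0112  0.02  ] ell [  3.5  24.7 170.9]
```

View pics/crop1.png

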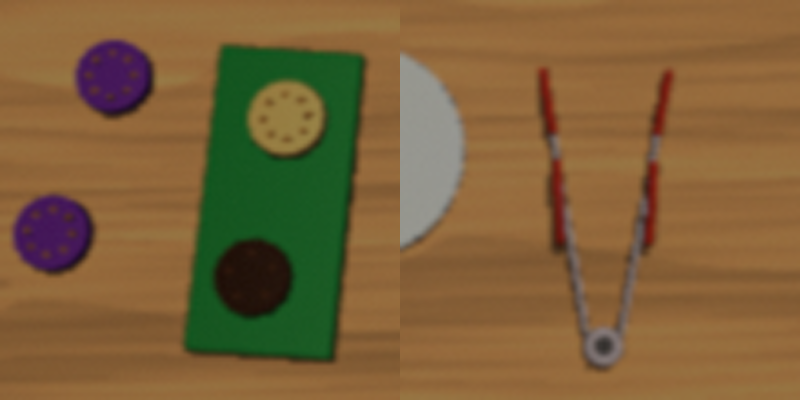

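The crop confirms the pale dotted disc at (287,119) in the crop, image (153,197), as the shortbread. The two purple discs are distractors. The tongs' hinge is at image (275.8,271.3). Next I'll compute targets.

Run:
```python
from h import *
s=dict(np.load("top0.npz"))
h=ray(s,(275.75,271.25),.02);print("hinge",h)
t=(np.array([.5711,.0051])+[.5693,-.0723])/2;g=(np.array([.5029,-.0004])+[.5036,-.0622])/2
d=t-h[:2];print(t,g,np.degrees(np.arctan2(d[1],d[0])),np.linalg.norm(d),np.linalg.norm(g-h[:2]))
# scene view cross-check
s2=dict(np.load("scene0.npz"))
for n,px,z in[("short",(292,159),.032),("choc",(263,148.5),.030),("plate",(249,181),.012)]:print(n,ray(s2,px,z))
print(rel([.6124,.2937,.12]),rel([.6124,.2937,.02]))
```

```text
hinge [ 0.40918121 -0.02878013  0.02      ]
[ 0.5702 -0.0336] [ 0.50325 -0.0313 ] -1.7145571493175842 0.16109091053906718 0.09410253317053936
short [0.61966989 0.27944219 0.032     ]
choc [0.50573551 0.30022692 0.03      ]
plate [0.5532855  0.12189361 0.012     ]
[41.36031113 13.56645641 10.59868233] [41.35888356 13.55162394 20.59867123]
```

Request:
play_rows([
  [[20, 6.5, 3, 0, 0, -10, 1], [41.4, 13.6, 9, 0, 0, -25, 1], [41.4, 13.6, 9, 0, 0, -25, 1], [41.4, 13.6, 9, 0, 0, -25, 1], [41.4, 13.6, 9, 0, 0, -25, 1], [41.4, 13.6, 9, 0, 0, -25, 1], [41.4, 13.6, 9, 0, 0, -25, 1], [41.4, 13.6, 9, 0, 0, -25, 1], [41.4, 13.6, 9, 0, 0, -25, 1], [41.4, 13.6, 9, 0, 0, -25, 1], [41.4, 13.6, 9, 0, 0, -25, 1], [41.4, 13.6, 9, 0, 0, -25, 1], [41.4, 13.6, 9, 0, 0, -25, 1], [41.4, 13.6, 9, 0, 0, -25, 1], [41.4, 13.6, 9, 0, 0, -25, 1], [41.4, 13.6, 9, 0, 0, -25, 1]],
])

```text
clock: 1.43
tool_pos: [0.6123, 0.2949, 0.137]
orientation: [-180.0, -0.0, -1.8]
force: [0.5, 0.2, 0.2]
opening: 0.0874
gripper_force: 0.0
```

Run:
```python
from h import *
o=get_obs();print(o["clock"],o["tool_pos"],o["orientation"],o["joint_pos"])
s=snapshot("wrist");save(s,"w1.png");np.savez("w1.npz",**s);print(s["origin"],s["attitude"])
s2=dict(np.load("scene0.npz"));f=s2["frame"];hsv=cv2.cvtColor(f,cv2.COLOR_RGB2HSV);S,V=hsv[...,1],hsv[...,2]
m=((S<60)&(V>110)).astype(np.uint8);k=np.zeros_like(m);k[160:200,215:280]=m[160:200,215:280]
n,l,st,ce=cv2.connectedComponentsWithStats(k);i=1+st[1:,4].argmax();print(st[i],ce[i],ray(s2,ce[i],.012))
```

```text
1.4333 [0.61229913 0.29491465 0.13700922] [-1.79972510e+02 -2.60332071e-02 -1.76961981e+00] [ 4.21093354e+01  2.45351898e+01 -5.35403213e+00 -2.04290207e-03
 -6.00729588e+01  4.61220697e+01]
[0.68353216 0.29250979 0.2969172 ] [ 1.64762411e+02  1.75564059e-02 -9.17976387e+01]
[225 168  48  25 944] [248.5       179.6779661] [0.54826392 0.12780249 0.012     ]
```

View pics/w1.png

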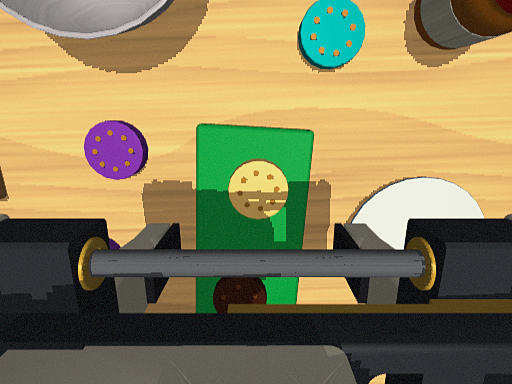

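The wrist view shows the shortbread at about (258,189) with the chocolate at (240,293), partly hidden. I'll measure it by mask.

Run:
```python
from h import *
s=dict(np.load("w1.npz"));f=s["frame"];hsv=cv2.cvtColor(f,cv2.COLOR_RGB2HSV);H,S,V=[hsv[...,i].astype(int) for i in range(3)]
m=((H<40)&(V>90)).astype(np.uint8);k=np.zeros_like(m);k[145:225,210:302]=m[145:225,210:302]
# shrink to board: drop pixels outside the board
n,l,st,ce=cv2.connectedComponentsWithStats(k);i=1+st[1:,4].argmax();print(st[1:][st[1:,4]>50],ce[i])
c=cv2.findContours((l==i).astype(np.uint8),0,1)[0];c=max(c,key=len)
W=np.array([ray(s,p[0],.032)[:2] for p in c]);x,rr=cv2.minEnclosingCircle((W*1000).astype(np.float32));print(x,rr)
e=cv2.fitEllipse(c);print(e,ray(s,e[0],.032))
# chocolate arc
m=((V<75)&(S>90)).astype(np.uint8);k=np.zeros_like(m);k[270:312,205:275]=m[270:312,205:275]
n,l,st,ce=cv2.connectedComponentsWithStats(k);i=1+st[1:,4].argmax();print(st[i]);b=st[i]
for px in[(b[0]-.5,293),(b[0]+b[2]-.5,293),(240,b[1])]:print(ray(s,px,.03))
# plate contour -> circle fit
m=((S<45)&(V>150)).astype(np.uint8);k=np.zeros_like(m);k[170:222,345:495]=m[170:222,345:495]
c=max(cv2.findContours(k,0,1)[0],key=len)[:,0];c=c[(c[:,1]<215)]
W=np.array([ray(s,p,.012)[:2] for p in c]);A=np.c_[2*W,np.ones(len(W))];q=np.linalg.lstsq(A,(W**2).sum(1),rcond=None)[0];print("plate",q[:2],np.sqrt(q[2]+q[0]**2+q[1]**2))
```

```text
[[ 228  159   61   60 2854]] [257.79292221 188.59355291]
(613.8030395507812, 293.38751220703125) 28.638164520263672
((257.7988586425781, 188.592041015625), (59.189002990722656, 59.6073112487793), 2.4992635250091553) [0.61441712 0.29358586 0.032     ]
[ 213  277   54   35 1404]
[0.50516169 0.34318446 0.03      ]
[0.50344248 0.28804299 0.03      ]
[0.52263916 0.31425882 0.03      ]
plate [0.54374742 0.13239498] 0.07149406460920836
```

Request:
play_rows([
  [[0.2, 0.1, 3, 0, 0, 0, 1], [0.2, 0.1, 6.5, 0, 0, 0, 1], [0.2, 0.1, 9.5, 0, 0, 0, 1], [0.2, 0.1, 11, 0, 0, 0, 1], [0.2, 0.1, 11.6, 0, 0, 0, 1], [0.2, 0.1, 11.6, 0, 0, 0, 1], [0.2, 0.1, 11.6, 0, 0, 0, 0.5], [0.2, 0.1, 11.6, 0, 0, 0, 0.5], [0.2, 0.1, 11.6, 0, 0, 0, 0.5], [0.2, 0.1, 11.6, 0, 0, 0, 0.5], [0.2, 0.1, 11.6, 0, 0, 0, 0.5], [0.2, 0.1, 11.6, 0, 0, 0, 0.5]],
])

```text
clock: 2.48
tool_pos: [0.6151, 0.2929, 0.0214]
orientation: [-180.0, -0.1, -1.9]
force: [-1.5, -0.0, 3.5]
opening: 0.0551
gripper_force: 30.0
```

Request:
play_rows([
  [[0, 0, -1.5, 0, 0, 0, 0.5], [0, 0, -3.5, 0, 0, 0, 0.5], [-1, 3, -4, 0, 0, 0, 0.5], [-2.5, 6.2, -4, 0, 0, 0, 0.5], [-3.8, 9.4, -4, 0, 0, 0, 0.5], [-5, 12.4, -4, 0, 0, 0, 0.5], [-6, 15, -4, 0, 0, 0, 0.5], [-6.5, 16.2, -4, 0, 0, 0, 0.5], [-6.5, 16.2, -3, 0, 0, 0, 0.5], [-6.5, 16.2, -1.5, 0, 0, 0, 0.5], [-6.5, 16.2, -0.4, 0, 0, 0, 0.5], [-6.5, 16.2, 0.2, 0, 0, 0, 0.5], [-6.5, 16.2, 0.35, 0, 0, 0, 0.5], [-6.5, 16.2, 0.35, 0, 0, 0, 0.5], [-6.5, 16.2, 0.35, 0, 0, 0, 0.5]],
])

```text
clock: 3.73
tool_pos: [0.5446, 0.1333, 0.0167]
orientation: [180.0, 0.0, -1.8]
force: [-0.1, 0.0, 0.7]
opening: 0.0553
gripper_force: 30.0
```

Request:
play_rows([
  [[0, 0, 0, 0, 0, 0, 1], [0, 0, 0, 0, 0, 0, 1], [0, 0, 0, 0, 0, 0, 1], [0, 0, 0, 0, 0, 0, 1], [0, 0, -2, 0, 0, 0, 1], [0, 0, -4.5, 0, 0, 0, 1], [-1, -3, -5.5, 0, 0, 0, 1], [-2, -7, -5.5, 0, 0, 0, 1], [-3.2, -11, -5.5, 0, 0, 0, 1], [-4.4, -15, -5.5, 0, 0, 0, 1], [-5.5, -18, -5.5, 0, 0, 0, 1], [-5.5, -18, -4.5, 0, 0, 0, 1], [-5.5, -18, -2.5, 0, 0, 0, 1], [-5.5, -18, -0.9, 0, 0, 0, 1], [-5.5, -18, -0.35, 0, 0, 0, 1], [-5.5, -18, -0.35, 0, 0, 0, 1], [-5.5, -18, -0.35, 0, 0, 0, 1]],
])

```text
clock: 5.15
tool_pos: [0.4958, 0.3145, 0.0208]
orientation: [180.0, -0.0, -1.9]
force: [0.3, 0.9, 0.3]
opening: 0.0874
gripper_force: 0.0
```

Run:
```python
from h import *
s=snapshot("top");f=s["frame"];hsv=cv2.cvtColor(f,cv2.COLOR_RGB2HSV);H,S,V=[hsv[...,i].astype(int) for i in range(3)]
save({"frame":cv2.resize(f[150:280,110:260],(600,520),interpolation=cv2.INTER_CUBIC)},"t2.png")
np.savez("t2.npz",**s)
```

```text
(no output)
```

View pics/t2.png

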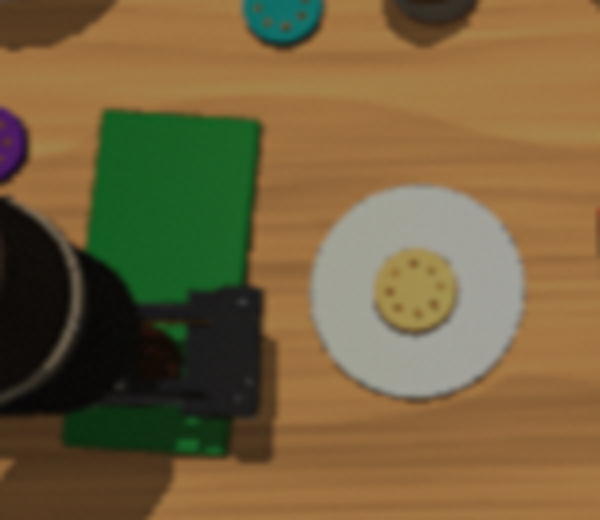

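The crop shows the shortbread at about (416,291), on the plate's centre at (418,291), and the gripper over the chocolate. I'll grip it and measure the shortbread.

Request:
play_rows([
  [[0, 0, 0, 0, 0, 0, 0.5], [0, 0, 0, 0, 0, 0, 0.5], [0, 0, 0, 0, 0, 0, 0.5], [0, 0, 0, 0, 0, 0, 0.5], [0, 0, 0, 0, 0, 0, 0.5], [0, 0, -1.5, 0, 0, 0, 0.5], [0, 0, -4, 0, 0, 0, 0.5], [0, 0, -5, 0, 0, 0, 0.5], [0, 0, -5, 0, 0, 0, 0.5]],
])

```text
clock: 5.95
tool_pos: [0.4968, 0.316, 0.0734]
orientation: [-179.8, -0.2, -1.8]
force: [0.5, 0.7, 0.8]
opening: 0.054
gripper_force: 30.0
```

Run:
```python
from h import *
s=dict(np.load("t2.npz"));f=s["frame"];hsv=cv2.cvtColor(f,cv2.COLOR_RGB2HSV);H,S,V=[hsv[...,i].astype(int) for i in range(3)]
def c(m,z):
    k=np.zeros(m.shape,np.uint8);k[195:255,180:245]=m[195:255,180:245]
    q=max(cv2.findContours(k,0,1)[0],key=cv2.contourArea);e=cv2.fitEllipse(q);print(e,ray(s,e[0],z))
c((H>10)&(H<40)&(S>90)&(((np.mgrid[:384,:512]-np.array([222,214])[:,None,None])**2).sum(0)<23**2),.028)
c((S<60)&(V>110),.012)
```

```text
((213.37954711914062, 222.2440948486328), (19.27167320251465, 20.064807891845703), 18.346576690673828) [0.54119649 0.13353202 0.028     ]
((213.93521118164062, 222.43496704101562), (51.64253616333008, 52.80608367919922), 55.525238037109375) [0.54289929 0.1335263  0.012     ]
```

Request:
play_rows([
  [[1, 3, 0, 0, 0, 0, 0.5], [2.1, 7, 0, 0, 0, 0, 0.5], [3.2, 11, 0, 0, 0, 0, 0.5], [4.3, 15, 0, 0, 0, 0, 0.5], [5.1, 17.6, 0, 0, 0, 0, 0.5], [5.2, 18.1, 0, 0, 0, 0, 0.5], [5.2, 18.1, 0.5, 0, 0, 0, 0.5], [5.2, 18.1, 1.7, 0, 0, 0, 0.5], [5.2, 18.1, 2.8, 0, 0, 0, 0.5], [5.2, 18.1, 3.4, 0, 0, 0, 0.5], [5.2, 18.1, 3.6, 0, 0, 0, 0.5], [5.2, 18.1, 3.6, 0, 0, 0, 0.5], [5.2, 18.1, 3.6, 0, 0, 0, 0.5]],
])

```text
clock: 7.03
tool_pos: [0.5416, 0.1327, 0.0351]
orientation: [179.9, -0.0, -1.7]
force: [-3.5, -3.4, 13.6]
opening: 0.0545
gripper_force: 30.0
```

Run:
```python
from h import *
o=get_obs();print(o["tool_pos"],o["force"],o["moment"])
s=snapshot("scene");a=cv2.resize(s["frame"][130:210,200:300],(500,400),interpolation=cv2.INTER_CUBIC);save({"frame":a},"s3.png")
o=get_obs();print(o["clock"],o["tool_pos"],o["force"],o["moment"])
```

```text
[0.54156066 0.13267697 0.03512926] [-3.5130281  -3.35002075 13.56167185] [-1.21249733  1.09070635 -0.01299877]
7.0833 [0.54157536 0.13271738 0.03513619] [-3.08437405 -2.91131148 13.77386242] [-1.18523198  1.100619   -0.022501  ]
```

View pics/s3.png

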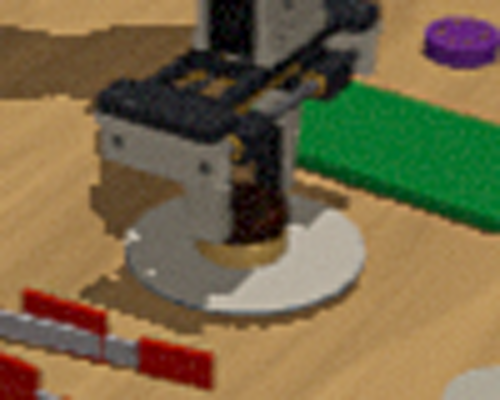

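The scene crop shows the chocolate looking tall and probably pitched in the fingers at about (260,205), with the shortbread below at (245,248). I'll lift off without releasing and check from two views.

Request:
play_rows([
  [[0, 0, -1, 0, 0, 0, 0.5], [0, 0, -3, 0, 0, 0, 0.5], [0, 0, -5, 0, 0, 0, 0.5], [0, 0, -6, 0, 0, 0, 0.5], [0, 0, -6, 0, 0, 0, 0.5], [0, 0, -6, 0, 0, 0, 0.5]],
])

```text
clock: 7.58
tool_pos: [0.5414, 0.1326, 0.0944]
orientation: [-180.0, -0.0, -1.8]
force: [0.1, 0.1, -1.4]
opening: 0.0546
gripper_force: 30.0
```

Run:
```python
from h import *
o=get_obs();print(o["clock"],o["tool_pos"],o["force"],o["opening"])
s=snapshot("scene");w=snapshot("wrist");np.savez("s4.npz",**s);np.savez("w4.npz",**w)
a=cv2.resize(s["frame"][110:210,200:300],(400,400),interpolation=cv2.INTER_CUBIC)
b=cv2.resize(w["frame"][130:330,156:356],(400,400));save({"frame":np.hstack([a,b])},"c4.png")
```

```text
7.5833 [0.54144838 0.1326012  0.09444889] [ 0.07895058  0.05770537 -1.39179195] 0.05458887518586459
```

View pics/c4.png

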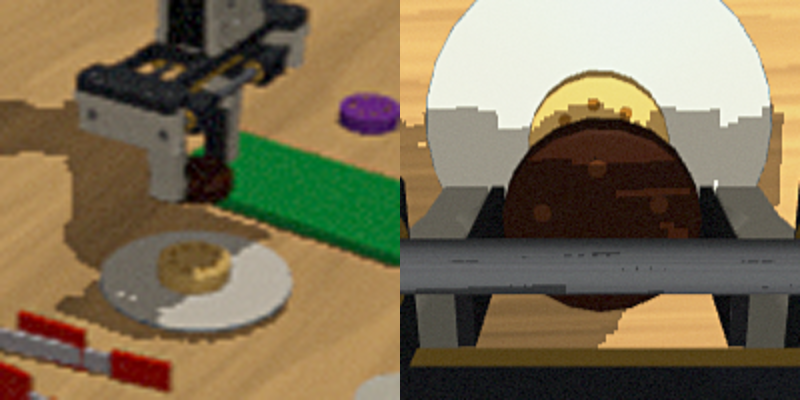

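The picture doesn't settle it: the chocolate is at about (600,215) in the wrist half and (208,180) in the scene half. I'll quantify its tilt from the rim and dots.

Run:
```python
from h import *
w=dict(np.load("w4.npz"));f=w["frame"];hsv=cv2.cvtColor(f,cv2.COLOR_RGB2HSV);H,S,V=[hsv[...,i].astype(int) for i in range(3)]
col=f[180:262:2,254].tolist()
for c in (244,254):print(c,[(r,int(V[r,c]),int(S[r,c])) for r in list(range(184,200))+list(range(274,292))])
m=((H<14)&(V<95)&(S>100)).astype(np.uint8)
for r in (200,210,220,230,240,280):
    x=np.where(m[r,190:320])[0]+190;print(r,x.min(),x.max())
K=np.array(w["camera_matrix"]);o=w["origin"];A=att(w["attitude"])
T=np.array(get_obs()["tool_pos"])
def proj(p):
    q=(np.array(p)-o)@A;return np.round((K@q.T).T[...,:2]/q[...,2:3] if q.ndim>1 else (K@q)[:2]/q[2],1)
t=np.radians(np.arange(0,360,2))
for th in (-20,-10,0,10,20,30):   # + = +x side down
  Rr=R.from_euler('y',th,degrees=True).as_matrix()
  r={}
  for n,z in(("top",.007),("bot",-.007)):
    P=np.c_[.028*np.cos(t),.028*np.sin(t),0*t+z]@Rr.T+T+[0,0,.0022]
    q=proj(P);r[n]=(q[:,1].min(),q[:,1].max(),q[:,0].min(),q[:,0].max())
  print(th,r)
```

```text
244 [(184, 156, 145), (185, 159, 149), (186, 159, 144), (187, 162, 150), (188, 162, 146), (189, 170, 144), (190, 92, 152), (191, 8, 255), (192, 33, 147), (193, 19, 255), (194, 26, 245), (195, 24, 255), (196, 50, 173), (197, 80, 140), (198, 76, 127), (199, 68, 184), (274, 90, 0), (275, 93, 11), (276, 73, 31), (277, 35, 73), (278, 33, 201), (279, 26, 216), (280, 39, 157), (281, 42, 164), (282, 26, 255), (283, 28, 255), (284, 121, 126), (285, 133, 142), (286, 129, 134), (287, 134, 135), (288, 139, 130), (289, 143, 137), (290, 133, 142), (291, 135, 136)]
254 [(184, 104, 233), (185, 149, 147), (186, 160, 140), (187, 171, 143), (188, 123, 135), (189, 49, 130), (190, 22, 255), (191, 21, 194), (192, 26, 196), (193, 27, 189), (194, 45, 170), (195, 81, 129), (196, 82, 146), (197, 73, 150), (198, 70, 153), (199, 69, 163), (274, 92, 3), (275, 94, 8), (276, 64, 24), (277, 35, 109), (278, 37, 207), (279, 34, 240), (280, 24, 255), (281, 39, 124), (282, 37, 152), (283, 42, 91), (284, 33, 209), (285, 42, 170), (286, 119, 144), (287, 141, 137), (288, 139, 145), (289, 143, 136), (290, 133, 136), (291, 
[... 427 characters left out ...]
.8))}
0 {'top': (np.float64(196.1), np.float64(289.5), np.float64(206.0), np.float64(307.6)), 'bot': (np.float64(189.3), np.float64(276.4), np.float64(209.8), np.float64(303.8))}
10 {'top': (np.float64(192.2), np.float64(291.8), np.float64(206.0), np.float64(307.6)), 'bot': (np.float64(189.9), np.float64(282.0), np.float64(210.0), np.float64(303.8))}
20 {'top': (np.float64(189.9), np.float64(292.6), np.float64(205.9), np.float64(307.6)), 'bot': (np.float64(192.0), np.float64(286.6), np.float64(210.2), np.float64(303.9))}
30 {'top': (np.float64(189.3), np.float64(291.8), np.float64(205.9), np.float64(307.6)), 'bot': (np.float64(195.2), np.float64(290.0), np.float64(210.2), np.float64(304.1))}
```

Run:
```python
from h import *
w=dict(np.load("w4.npz"));T=np.array(get_obs()["tool_pos"]);print(T)
for dz in(.005,.007,.009):
  a,b=ray(w,(254,194.5),T[2]-dz+.014),ray(w,(254,285.7),T[2]-dz+.014);c=ray(w,(254,188.7),T[2]-dz);print(dz,a[0]-b[0],(a[0]+b[0])/2-T[0],c[0]-.028-T[0])
f=w["frame"];hsv=cv2.cvtColor(f,cv2.COLOR_RGB2HSV);H,S,V=[hsv[...,i].astype(int) for i in range(3)]
m=((S<45)&(V>60)).astype(np.uint8);m[:, :150]=0;m[:,365:]=0;m[215:]=0
def fit(c,z):
  W=np.array([ray(w,p,z)[:2] for p in c]);q=np.linalg.lstsq(np.c_[2*W,np.ones(len(W))],(W**2).sum(1),rcond=None)[0];print(q[:2],np.sqrt(q[2]+q[0]**2+q[1]**2))
c=max(cv2.findContours(m,0,1)[0],key=len)[:,0]
c=c[(c[:,1]<175)&((c[:,0]<205)|(c[:,0]>310)|(c[:,1]<140))];fit(c,.012)
# shortbread rim (top face bright front)
k=((H>12)&(H<36)&(S>70)&(V>70)).astype(np.uint8);k2=np.zeros_like(k);k2[160:200,215:297]=k[160:200,215:297]
c=max(cv2.findContours(k2,0,1)[0],key=len)[:,0]
top={}
for x,y in c:top[x]=min(y,top.get(x,999))
e=[(x,y) for x,y in top.items() if 228<x<284];print(min(e,key=lambda t:t[1]),len(e))
print([ (r,int(V[r,254]),int(S[r,254])) for r in range(160,174)])
```

```text
[0.54077631 0.13194063 0.09341153]
0.005 0.05445701966612637 0.0016295133115895588 0.00034343900831679264
0.007 0.05517745697774867 0.000703181503193484 -0.00018092264381819323
0.009 0.055897894289370864 -0.00022315030520236867 -0.0007052842959531791
[0.5441552  0.13335561] 0.07174876599948819
(np.int32(250), np.int32(165)) 55
[(160, 243, 10), (161, 241, 14), (162, 244, 13), (163, 248, 10), (164, 240, 20), (165, 150, 70), (166, 114, 161), (167, 118, 153), (168, 178, 138), (169, 241, 120), (170, 242, 118), (171, 239, 121), (172, 237, 126), (173, 241, 119)]
```

Run:
```python
from h import *
w=dict(np.load("w4.npz"));f=w["frame"];V=cv2.cvtColor(f,cv2.COLOR_RGB2HSV)[...,2].astype(int);S=cv2.cvtColor(f,cv2.COLOR_RGB2HSV)[...,1].astype(int)
print(ray(w,(254,165),.012)[0]-.028,ray(w,(254,168),.028)[0]-.028)
P=[]
for x in range(236,276,2):
    r=np.where(S[150:185,x]>60)[0]
    if len(r):P.append(ray(w,(x,150+r[0]-.5),.012)[:2])
P=np.array(P)
from scipy.optimize import least_squares
print(least_squares(lambda c:np.linalg.norm(P-c,axis=1)-.028,[.542,.133],loss='soft_l1',f_scale=.001).x)
```

```text
0.5411499431352709 0.5416885973207779
[0.5412171  0.13341385]
```

Request:
play_rows([
  [[0, -0.1, 1.5, 0, 0, 0, 0.5], [0, -0.1, 3.5, 0, 0, 0, 0.5], [0, -0.1, 5, 0, 0, 0, 0.5], [0, -0.1, 5.6, 0, 0, 0, 0.5], [0, -0.1, 5.8, 0, 0, 0, 0.5], [0, -0.1, 5.9, 0, 0, 0, 0.5], [0, -0.1, 5.9, 0, 0, 0, 0.5], [0, -0.1, 5.9, 0, 0, 0, 0.5], [0, -0.1, 5.9, 0, 0, 0, 0.5]],
])

```text
clock: 8.43
tool_pos: [0.5421, 0.1333, 0.0362]
orientation: [-180.0, -0.1, -1.9]
force: [-0.2, 1.1, 0.1]
opening: 0.0548
gripper_force: 30.0
```

Request:
play_rows([
  [[0, 0, 0, 0, 0, 0, 1], [0, 0, 0, 0, 0, 0, 1], [0, 0, 0, 0, 0, 0, 1], [0, 0, 0, 0, 0, 0, 1], [0, 0, -1.5, 0, 0, 0, 1], [0, 0, -4.5, 0, 0, 0, 1], [0, 0, -8, 0, 0, 0, 1], [-0.7, 3.5, -8, 0, 0, 0, 1], [-1.5, 7.5, -8, 0, 0, 0, 1], [-2.4, 11.5, -8, 0, 0, 0, 1], [-3.2, 15.3, -8, 0, 0, 0, 1], [-3.4, 16.6, -8, 0, 0, 0, 1], [-3.4, 16.6, -8, 0, 0, 0, 1], [-3.4, 16.6, -8, 0, 0, 0, 1]],
])

```text
clock: 9.6
tool_pos: [0.5023, -0.0325, 0.1158]
orientation: [-180.0, -0.0, -2.0]
force: [-0.3, -0.3, 0.1]
opening: 0.0874
gripper_force: 0.0
```

Run:
```python
from h import *
o=get_obs();print(o["clock"],o["tool_pos"],o["force"],o["orientation"])
s=snapshot("top");w=snapshot("wrist");c=snapshot("scene");np.savez("t5.npz",**s);np.savez("w5.npz",**w)
a=cv2.resize(s["frame"][190:255,180:245],(300,300),interpolation=cv2.INTER_CUBIC)
a2=cv2.resize(c["frame"][140:200,215:275],(300,300),interpolation=cv2.INTER_CUBIC)
b=cv2.resize(w["frame"],(480,360));pad=np.zeros((600,480,3),np.uint8);pad[:360]=b
save({"frame":np.hstack([np.vstack([a,a2]),pad])},"c5.png")
hsv=cv2.cvtColor(s["frame"],cv2.COLOR_RGB2HSV);V=hsv[...,2];k=np.zeros(V.shape,np.uint8);k[205:240,195:235]=V[205:240,195:235]<60
e=cv2.fitEllipse(max(cv2.findContours(k,0,1)[0],key=len));print(e,ray(s,e[0],.042))
```

```text
9.6 [ 0.50231501 -0.03248506  0.11584538] [-0.34960688 -0.33195898  0.10487781] [-1.79989259e+02 -3.82130869e-02 -1.96817255e+00]
((221.53775024414062, 221.7679443359375), (25.144786834716797, 39.70565414428711), 152.9083251953125) [0.54001475 0.11081548 0.042     ]
```

View pics/c5.png

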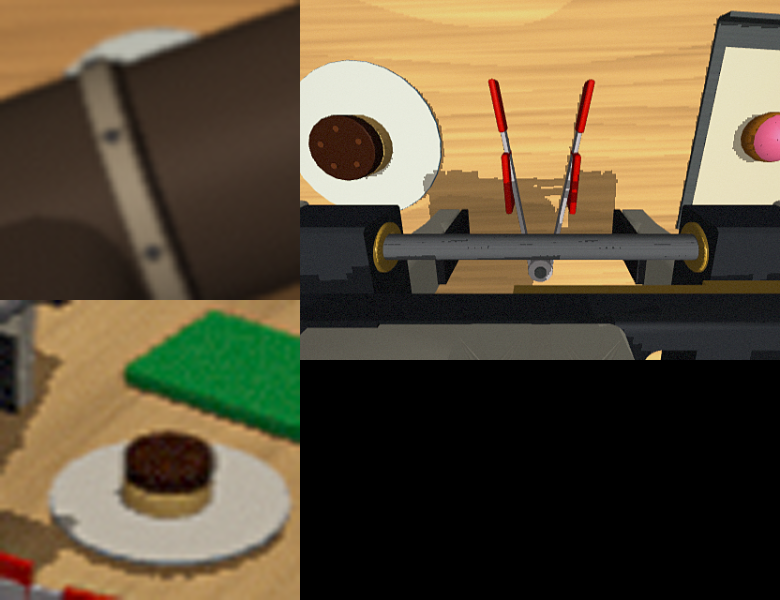

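The scene part shows a neat stack at (168,475). The wrist part shows the tongs with tips at (497,105)/(585,105), grips at (507,183)/(574,183) and hinge at (539,270), and the pink bun at (765,137). I'll measure the tongs.

Run:
```python
from h import *
w=dict(np.load("w5.npz"));f=w["frame"];hsv=cv2.cvtColor(f,cv2.COLOR_RGB2HSV);H,S,V=[hsv[...,i].astype(int) for i in range(3)]
m=(((H<6)|(H>172))&(S>170)&(V>60)).astype(np.uint8);m[:,:190]=0;m[:,340:]=0
n,l,st,ce=cv2.connectedComponentsWithStats(m)
C=[]
for i in range(1,n):
    if st[i,4]>80:
        z=.012 if ce[i][1]<150 else .017
        print(st[i],ce[i].round(1),ray(w,ce[i],z).round(4),ray(w,ce[i],z+.012).round(4))
c=max(cv2.findContours(np.pad(((S<40)&(V>60)).astype(np.uint8)[276:304,235:275],0),0,1)[0],key=len);print(cv2.minEnclosingCircle(c))
h=ray(w,((539-300)*512/480,270*512/480),.02);print("hinge",h)
```

```text
[201  84  20  57 521] [210.5 112. ] [0.574 0.005 0.012] [0.574  0.0033 0.024 ]
[294  85  20  57 510] [303.6 113.1] [ 0.5704 -0.0744  0.012 ] [ 0.5706 -0.0726  0.024 ]
[215 163  14  65 519] [220.9 195. ] [5.016e-01 3.000e-04 1.700e-02] [ 0.5049 -0.0013  0.029 ]
[285 163  15  66 494] [292.5 195.7] [ 0.4987 -0.0642  0.017 ] [ 0.5022 -0.0628  0.029 ]
((21.5, 8.545454978942871), 15.46567153930664)
hinge [ 0.4073087  -0.02708717  0.02      ]
```

Request:
play_rows([
  [[0.1, 0, 3.5, 0, 0, 0, 1], [0.1, 0, 7, 0, 0, 0, 1], [0.1, 0, 9.5, 0, 0, 0, 1], [0.1, 0, 10.7, 0, 0, 0, 1], [0.1, 0, 11.1, 0, 0, 0, 1], [0.1, 0, 11.1, 0, 0, 0, 1], [0.1, 0, 11.1, 0, 0, 0, 0.8], [0.1, 0, 11.1, 0, 0, 0, 0.7], [0.1, 0, 11.1, 0, 0, 0, 0.7], [0.1, 0, 11.1, 0, 0, 0, 0.7], [0.1, 0, 11.1, 0, 0, 0, 0.7]],
])

```text
clock: 10.67
tool_pos: [0.5043, -0.0316, 0.0056]
orientation: [-180.0, -0.1, -1.8]
force: [1.2, 0.1, 4.1]
opening: 0.0633
gripper_force: 10.7
```

Request:
play_rows([
  [[0, 0, -0.2, 0, 0, 0, 0.69], [0, 0, -0.6, 0, 0, 0, 0.69], [0, 0, -1.2, 0, 0, 0, 0.69], [0, 0, -2, 0, 0, 0, 0.69], [0, 0, -3, 0, 0, 0, 0.69], [0, 0, -4, 0, 0, 0, 0.69], [0, 0, -5, 0, 0, 0, 0.69], [0, 0, -6, 0, 0, 0, 0.69], [0, 0, -6.7, 0, 0, 0, 0.69], [0, 0, -7, 0, 0, 0, 0.69], [0, 0, -7, 0, 0, 0, 0.69], [0, 0, -7, 0, 0, 0, 0.69]],
])

```text
clock: 11.67
tool_pos: [0.5031, -0.0318, 0.0746]
orientation: [-180.0, -0.0, -1.9]
force: [1.1, -0.4, -1.5]
opening: 0.0609
gripper_force: 9.4
```

Run:
```python
from h import *
o=get_obs();print(o["tool_pos"],o["force"],o["opening"])
w=snapshot("wrist");np.savez("w6.npz",**w);c=snapshot("scene")
a=cv2.resize(c["frame"][120:240,160:310],(400,320),interpolation=cv2.INTER_CUBIC);b=cv2.resize(w["frame"],(400,300));b=np.vstack([b,np.zeros((20,400,3),np.uint8)])
save({"frame":np.hstack([a,b])},"c6.png")
```

```text
[ 0.5031206  -0.03184899  0.07455175] [ 1.083181   -0.40231545 -1.5466631 ] 0.060857365161378976
```

View pics/c6.png

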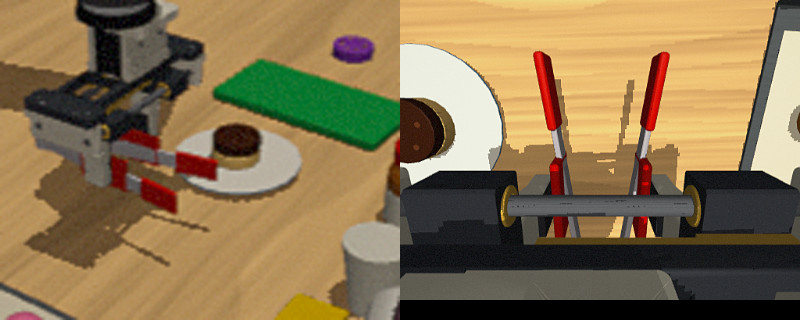

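The tongs are lifted level, with tips at about (546,90)/(656,90) in the wrist half. Now over the bun.

Request:
play_rows([
  [[-0.1, 0.4, 0, 0, 0, 0, 0.69], [-0.2, 1.2, 0, 0, 0, 0, 0.69], [-0.4, 2.5, -0.2, 0, 0, 0, 0.69], [-0.6, 4, -0.5, 0, 0, 0, 0.69], [-0.8, 6, -0.8, 0, 0, 0, 0.69], [-1.1, 8, -1, 0, 0, 0, 0.69], [-1.4, 10, -1, 0, 0, 0, 0.69], [-1.7, 12, -1, 0, 0, 0, 0.69], [-2, 14, -1, 0, 0, 0, 0.69], [-2.3, 16, -1, 0, 0, 0, 0.69], [-2.5, 17.8, -1, 0, 0, 0, 0.69], [-2.7, 19.2, -1, 0, 0, 0, 0.69], [-2.8, 20.2, -1, 0, 0, 0, 0.69], [-2.8, 20.7, -1, 0, 0, 0, 0.69], [-2.8, 20.8, -1, 0, 0, 0, 0.69], [-2.8, 20.8, -1, 0, 0, 0, 0.69], [-2.8, 20.8, -1, 0, 0, 0, 0.69]],
])

```text
clock: 13.18
tool_pos: [0.4685, -0.2384, 0.0845]
orientation: [-180.0, 0.0, -1.8]
force: [-0.2, 0.1, -1.2]
opening: 0.0605
gripper_force: 9.4
```

Run:
```python
from h import *
o=get_obs();T=np.array(o["tool_pos"]);print(T,o["orientation"],o["opening"])
w=snapshot("wrist");np.savez("w7.npz",**w);save(w,"w7.png")
f=w["frame"];hsv=cv2.cvtColor(f,cv2.COLOR_RGB2HSV);H,S,V=[hsv[...,i].astype(int) for i in range(3)]
red=(((H<6)|(H>174))&(S>185)&(V>60)).astype(np.uint8)
n,l,st,ce=cv2.connectedComponentsWithStats(red)
zt=T[2]-.0056
for i in range(1,n):
    if st[i,4]>150: print("red",st[i],ce[i].round(1),ray(w,ce[i],zt+.018).round(4))
pk=((H>150)&(H<178)&(S>50)&(S<185)&(V>90)).astype(np.uint8)
n,l,st,ce=cv2.connectedComponentsWithStats(pk)
for i in range(1,n):
    if st[i,4]>100: print("pink",st[i],ce[i].round(1),ray(w,ce[i],.030).round(4))
br=((H>7)&(H<22)&(S>120)&(V>60)).astype(np.uint8)
n,l,st,ce=cv2.connectedComponentsWithStats(br)
for i in range(1,n):
    if st[i,4]>200: print("brown",st[i],ce[i].round(1),ray(w,ce[i],.02).round(4))
```

```text
[ 0.46850939 -0.23844281  0.08446122] [-1.79994532e+02  1.05320636e-02 -1.84488457e+00] 0.06054842484635796
red [ 171   66   36  101 1956] [188.8 115.2] [ 0.5387 -0.2084  0.0969]
red [ 308   67   37  101 1877] [325.7 115.8] [ 0.5363 -0.2739  0.0969]
red [191 194  22  55 751] [200.7 225.4] [ 0.4822 -0.2095  0.0969]
red [301 198  22  51 739] [312.2 225.9] [ 0.48   -0.2684  0.0969]
red [196 277  19  27 426] [204.9 289.3] [ 0.4437 -0.2086  0.0969]
red [298 277  19  27 414] [307.5 289.4] [ 0.4418 -0.2664  0.0969]
pink [ 229   83   58   61 2764] [257.8 112.8] [ 0.5382 -0.2417  0.03  ]
brown [    0     0   182   246 39137] [ 89.7 111. ] [ 0.5434 -0.1199  0.02  ]
brown [ 359   79   67   64 3340] [392.4 110.5] [ 0.5365 -0.3394  0.02  ]
brown [227  81  62  63 221] [256.  108.1] [ 0.5415 -0.2406  0.02  ]
brown [ 479  119   33   59 1512] [497.5 149.1] [ 0.5059 -0.4207  0.02  ]
brown [ 219  233   75   17 1006] [254.4 241.6] [ 0.4366 -0.2358  0.02  ]
brown [129 237  22  53 453] [136.9 263.1] [ 0.4203 -0.1372  0.02  ]
brown [363 237  22  53 444] [376.5 263.5] [ 0.4134 -0.3369  0.02  ]
brown [ 174  277  338   36 4697] [319.  300.7] [ 0.3792 -0.2898  0.02  ]
```

View pics/w7.png

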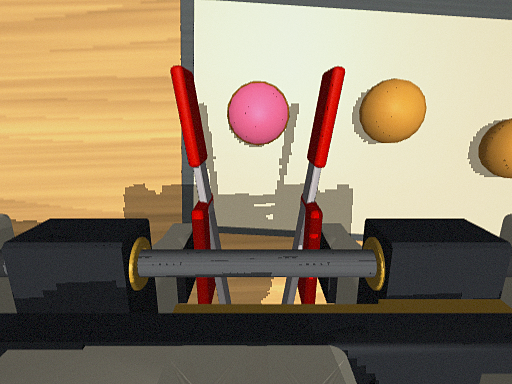

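The pink bun is at (258,113), centred between the tips at (189,115)/(326,116). It matches the tip point to within 1 mm, so I'll lower and squeeze.

Request:
play_rows([
  [[0, 0, 0.4, 0, 0, 0, 0.69], [0, 0, 1.2, 0, 0, 0, 0.69], [0, 0, 2.4, 0, 0, 0, 0.69], [0, 0, 3.6, 0, 0, 0, 0.69], [0, 0, 4.8, 0, 0, 0, 0.69], [0, 0, 5.8, 0, 0, 0, 0.69], [0, 0, 6.6, 0, 0, 0, 0.69], [0, 0, 7.1, 0, 0, 0, 0.69], [0, 0, 7.2, 0, 0, 0, 0.69], [0, 0, 7.2, 0, 0, 0, 0.69], [0, 0, 7.2, 0, 0, 0, 0.66], [0, 0, 7.2, 0, 0, 0, 0.62], [0, 0, 7.2, 0, 0, 0, 0.58], [0, 0, 7.2, 0, 0, 0, 0.54], [0, 0, 7.2, 0, 0, 0, 0.5], [0, 0, 7.2, 0, 0, 0, 0.5], [0, 0, 7.2, 0, 0, 0, 0.5], [0, 0, 7.2, 0, 0, 0, 0.5]],
])

```text
clock: 14.73
tool_pos: [0.4689, -0.2389, 0.0128]
orientation: [180.0, -0.0, -1.9]
force: [-0.2, -0.2, 0.5]
opening: 0.0514
gripper_force: 30.0
```

Request:
play_rows([
  [[0, 0, -0.2, 0, 0, 0, 0.5], [0, 0, -0.6, 0, 0, 0, 0.5], [0, 0, -1.3, 0, 0, 0, 0.5], [0, 0, -2.2, 0, 0, 0, 0.5], [0, 0, -3.3, 0, 0, 0, 0.5], [0, 0, -4.5, 0, 0, 0, 0.5], [0, 0, -5.7, 0, 0, 0, 0.5], [0, 0, -6.8, 0, 0, 0, 0.5], [0, 0, -7.8, 0, 0, 0, 0.5], [0, 0, -8.6, 0, 0, 0, 0.5], [0, 0, -9, 0, 0, 0, 0.5], [0, 0, -9, 0, 0, 0, 0.5], [0, 0, -9, 0, 0, 0, 0.5]],
])

```text
clock: 15.82
tool_pos: [0.4684, -0.2388, 0.1025]
orientation: [-180.0, -0.0, -1.9]
force: [-0.2, 0.8, -1.6]
opening: 0.0521
gripper_force: 30.0
```

```bash
cat > b.py <<'E'
from h import *
o=get_obs();T=np.array(o["tool_pos"]);print(o["clock"],T,o["force"],o["opening"],o["gripper_force"])
w=snapshot("wrist");np.savez("wl.npz",**w);f=w["frame"];hsv=cv2.cvtColor(f,cv2.COLOR_RGB2HSV);H,S,V=[hsv[...,i].astype(int) for i in range(3)]
pk=((H>150)&(H<178)&(S>50)&(S<185)&(V>90)).astype(np.uint8)
n,l,st,ce=cv2.connectedComponentsWithStats(pk)
for i in range(1,n):
    if st[i,4]>100: print("pink",st[i],ce[i].round(1),ray(w,ce[i],T[2]-.0128+.030).round(4))
E
python3 b.py
```

```text
15.8167 [ 0.46838886 -0.2387528   0.1025374 ] [-0.19767027  0.75442669 -1.59460082] 0.05214648956269416 29.986625611782074
pink [ 214   70   87   90 6142] [257.2 114.4] [ 0.5379 -0.2415  0.1197]
```

The bun is lifted: its image grew from 58 to 87 px and it is still centred in the tips. I'll carry it over the stack.

Request:
play_rows([
  [[0, -0.4, 0, 0, 0, 0, 0.5], [0, -1.2, 0, 0, 0, 0, 0.5], [-0.1, -2.4, 0, 0, 0, 0, 0.5], [-0.1, -4, 0, 0, 0, 0, 0.5], [-0.1, -6, 0, 0, 0, 0, 0.5], [-0.2, -8.2, 0, 0, 0, 0, 0.5], [-0.2, -10.6, 0, 0, 0, 0, 0.5], [-0.3, -13, 0, 0, 0, 0, 0.5], [-0.3, -15.4, 0, 0, 0, 0, 0.5], [-0.4, -17.8, 0, 0, 0, 0, 0.5], [-0.5, -20.2, 0, 0, 0, 0, 0.5], [-0.5, -22.6, 0, 0, 0, 0, 0.5], [-0.6, -25, 0, 0, 0, 0, 0.5], [-0.6, -27.4, 0, 0, 0, 0, 0.5], [-0.7, -29.8, 0, 0, 0, 0, 0.5], [-0.7, -32, 0, 0, 0, 0, 0.5], [-0.8, -34, 0, 0, 0, 0, 0.5], [-0.8, -35.6, 0, 0, 0, 0, 0.5], [-0.8, -36.8, 0, 0, 0, 0, 0.5], [-0.8, -37.3, 0, 0, 0, 0, 0.5]],
])

```text
clock: 17.53
tool_pos: [0.4723, 0.1362, 0.1025]
orientation: [-180.0, -0.0, -1.8]
force: [-0.2, 0.5, -1.4]
opening: 0.0515
gripper_force: 30.0
```

Request:
play_rows([
  [[0, -0.1, 0.1, 0, 0, 0, 0.5], [0, -0.1, 0.4, 0, 0, 0, 0.5], [0, -0.1, 0.8, 0, 0, 0, 0.5], [0, -0.1, 1.2, 0, 0, 0, 0.5], [0, -0.1, 1.4, 0, 0, 0, 0.5], [0, -0.1, 1.5, 0, 0, 0, 0.5], [0, -0.1, 1.5, 0, 0, 0, 0.5], [0, -0.1, 1.5, 0, 0, 0, 0.5], [0, -0.1, 1.5, 0, 0, 0, 0.5]],
])

```text
clock: 18.28
tool_pos: [0.4728, 0.1352, 0.0877]
orientation: [-180.0, -0.0, -1.9]
force: [-0.5, 0.7, -2.1]
opening: 0.0514
gripper_force: 30.0
```

```bash
python3 b.py
python3 - <<'E'
from h import *
w=dict(np.load("wl.npz"));c=snapshot("scene");t=snapshot("top")
a=cv2.resize(c["frame"][90:210,180:300],(400,400),interpolation=cv2.INTER_CUBIC);b=cv2.resize(w["frame"],(400,300));b=np.vstack([b,cv2.resize(t["frame"][195:250,165:275],(400,200))[:100]*1])
save({"frame":np.hstack([a,b])},"c8.png")
E
```

```text
18.2833 [0.47280862 0.13516938 0.08770246] [-0.47198194  0.68200568 -2.13491666] 0.0513592088160085 29.986740052700043
pink [ 214   70   87   90 6148] [257.3 114.5] [0.5423 0.1324 0.1049]
```

View pics/c8.png

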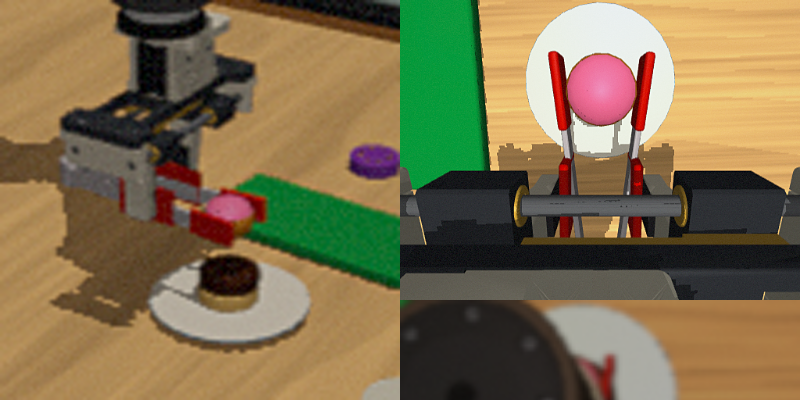

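The bun is at (601,90) in the wrist half, held in the tips over the plate centre, and the stack at (228,283) in the scene half is intact. Clearance is about 37 mm. Handing in.

```bash
python3 -c "
from h import *
o=get_obs();print(abs(o['qvel']).max());print(close_job())"
```

```text
0.08213965826392997
the job is handed in; nothing more can be done
None
```

Job handed in at about 18 s: shortbread and chocolate stacked on the plate to within about 3 mm of its centre, and the bun held in the squeezed tongs about 37 mm above them; I viewed 11 pictures, one over the limit of 10.

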